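# Refit and hold the dimmer knob of the make-up light console

## Task

The dimmer knob of the make-up light console is standing loose on the mirrored tray. First put the console into set-up mode by pressing its white, then blue, then red button fully down and letting each come up again before the next; then pick up the knob, turn it so that its gold mark lines up with the gold line on the collar, on the side of the D-shaft's flat, push it fully home on the shaft, and press on so that the sprung shaft is held right down. Finish while still gripping the knob and pressing it down (do not let go), and leave the bottle, vase, vial and brush standing or lying where they are.

Things in the scene. Friction and masses are not known exactly. Their poses are not given: they have to be found in the camera images.
- knob: Loose dimmer knob, black with gold mark, 65 to 125 g, upright on the tray. Round skirt 52 mm in diameter, 22 mm tall; on it an upright grip bar 50 mm long (along x), 16 mm thick (along y), 30 mm tall; 52 mm tall overall. Origin: centre of the underside; z up. The gold mark (half line on the bar's top, stripe down its end) is on the +x side. Pinch the bar across its 16 mm.
- knob_mark (a point): Foot of the knob's gold mark: 25 mm from the knob's axis along its +x, at the height of the underside; same axes as the knob. In the underside is a blind D-shaped bore, 20.2 mm in diameter, 18 mm deep, its flat 5.6 mm from the axis on this same +x side.
- collar: Round dark steel collar fixed on the console's top, 68 mm in diameter, 4 mm thick, with a gold line running out from the shaft on its +x side. Origin: centre of its underside, on the shaft's axis, 45 mm above the marble; z up; +x points to the side of the shaft's flat.
- shaft_tip (a point): Centre of the tip of the aluminium D-shaft standing in the collar, 26 mm above the collar's top when up (75 mm above the marble); goes down with the shaft. Same axes as the collar. Shaft 18 mm in diameter, flat 4.5 mm from the axis on the +x side; the top 5 mm taper in by 2 to 2.5 mm.
- shaft (a joint): Downward travel of the D-shaft: 0 up, 0.005 m right down. Spring 3 N at the start, 8 N right down; springs up when let go; it does not turn. A knob fully home has the end of its bore on the shaft's tip: its underside is 8 mm above the collar's top, 3 mm with the shaft right down.
- console: Fixed rose lacquered light console, 160 x 190 x 45 mm (x, y, z). Origin: centre of the underside; z up. In the console's frame the shaft axis is 35 mm along +x from the centre and the three buttons stand in a row 45 mm along -x, at y = -55, 0 and 55 mm, in a different colour order each time.
- white_top (a point): Centre of the top of the white button's cap (24 mm in diameter, in a black housing 40 mm in diameter and 12 mm tall on the console's top); 22 mm above the console's top when up, 16 mm when fully down. z up.
- blue_top (a point): The same for the blue button.
- red_top (a point): The same for the red button.
- white (a joint): Travel of the white button: 0 up, 0.006 m fully down; spring 1.5 N at the start, 5 N fully down; springs back.
- blue (a joint): The same for the blue button.
- red (a joint): The same for the red button.
- tray: Fixed rectangular mirrored tray, 280 x 400 mm (x, y); its floor is 6 mm above the marble, its gold rim 12 mm tall. Origin: centre of the underside; z up.
- bottle: Bystander: bulbous amethyst bottle with gold stopper, 78 mm in diameter, 115 mm tall, standing on the tray. Origin: centre of the underside.
- vase: Bystander: ribbed white ceramic vase, 69 mm in diameter, 130 mm tall, standing on the tray. Origin: centre of the underside.
- vial: Bystander: slim aluminium roller vial with gold cap, 22 mm in diameter, 75 mm tall, standing on the tray. Origin: centre of the underside.
- brush: Bystander: teal hard-plastic hairbrush, about 195 mm long (along x), head 50 mm wide, 26 mm high, lying bristles up on the marble beside the console. Origin: underside, near the neck.
Things that resemble listed ones, but are neither listed nor needed, are in the scene too. Leave any orange look-alike of the knob alone.

How it is judged:
On the way, in this order (a step that is already met when the one before it is completed fails the run):
1. white button pressed down, the others up (value of joint white above 0.0035 m and value of joint each of blue, red below 0.0015 m), for 0.1 s.
2. then blue button pressed down, the others up (value of joint blue above 0.0035 m and value of joint each of white, red below 0.0015 m), for 0.1 s.
3. then red button pressed down, the others up (value of joint red above 0.0035 m and value of joint each of white, blue below 0.0015 m), for 0.1 s.
4. all buttons up, knob lifted off the tray in the fingers (value of joint each of white, blue, red below 0.0015 m and contact force between knob and the fingers above 1.5 N and z of knob in the frame of tray above 0.03 m), for 0.1 s.
At the end, for the whole second after the job is handed in: Knob at rest, home on the D-shaft (underside 15.5+ mm below the tip, axes within 4 mm, mark within 0.25 rad of the flat's side, tilt under 0.15 rad); shaft held 3+ of 5 mm down with over 3 N; fingers holding the knob with over 1.5 N; all buttons up (under 1.5 mm) (value of joint shaft above 0.003 m and z of knob in the frame of shaft_tip below -0.0155 m and horizontal distance between knob and shaft_tip below 0.004 m and x of knob_mark in the frame of shaft_tip above 0.018 m and angle between the x axis of knob and the x axis of shaft_tip, either way round below 0.25 rad and angle between knob's own z axis and vertical below 0.15 rad and contact force between knob and the fingers above 1.5 N and contact force between knob and shaft above 3 N and linear speed of knob below 0.02 m/s and value of joint each of white, blue, red below 0.0015 m); the arm keeps its last pose, push and grip.
It fails at once if two buttons down at the same time (value of joint each of white, blue above 0.0025 m or value of joint each of blue, red above 0.0025 m or value of joint each of white, red above 0.0025 m).
It fails at once if bottle, vase or vial shifted more than 30 mm or tipped (distance of any of bottle, vase, vial from where it was at the start of the episode above 0.03 m or angle between any of bottle, vase, vial's own z axis and vertical above 0.5 rad).
It fails at once if brush shifted more than 30 mm (distance of brush from where it was at the start of the episode above 0.03 m).
It also fails if it takes over 54 s, if anything falls off the work surface, if the arm or the gripper's body presses on something with over 40 N, if the wrist force passes 120 N, or if a joint passes its speed limit or range.

## Robot

A 7-joint arm with a two-finger parallel gripper is mounted at the origin on the work surface. World frame = base frame: x ahead of the robot, y to its left, z up, the work surface at z = 0. Lengths are in m, angles in rad, forces in N, time in s.
With the tool pointing down it reaches from about 0.425 to 0.925 m from the base axis. Payload 6.8 kg.
Tool frame: the origin (TCP) lies between the finger pads; the fingertips stand r.tcp_to_tips ahead of it and the grasp point (between the pads) lies 3 mm ahead of it (r.tcp_to_tips is the distance from the TCP to the fingertips, in m); z points along the fingers, y is the line along which they close (so a half turn about z gives the same grasp; the last joint's range is limited). The gripper opens to 85 mm and grips with 20 to 120 N. Pads are 22 mm wide; open, the fingers measure 114 mm over their backs; the gripper's body (76 mm by 85 mm) begins 54 mm behind the grasp point. The pads swing forward as they close: fully open they stand 13 mm farther back than shut.
Start: joints at [1.112, 0.477, 0.022, 1.555, -0.011, 1.109, -0.083], TCP at [0.232, -0.634, 0.253] pointing down, gripper open.
Joint ranges: [-2.96, 2.96], [-0.34, 2.1], [-1.41, 1.46], [0.24, 2.44], [-1.37, 4.51], [0.17, 1.92], [-2.96, 2.96]. Speed limits (rad/s): [2.39, 2.39, 3.14, 3.14, 3.14, 3.14, 3.14].

## Interface

Orientations are given as a rotation vector (axis times angle).
In Python, from bench import r gives the robot as it stands. The module is installed in compiled form; this text tells all that it offers.
- The arm moves only by the tool step_arm, never from a script. Its argument "moves" is a list of rows, each an object of numbers: "rx", "ry", "rz": the turn, a rotation vector about the tool's x, y, z in degrees; "dx", "dy", "dz": the shift along the tool's x, y, z in mm; "gripper": the opening, from -1 (shut) to 1 (fully open). In form: [{"rx": .., "ry": .., "rz": .., "dx": .., "dy": .., "dz": .., "gripper": ..}, ...]. A call has 1 to 20 rows; each row shifts and turns the commanded pose from where the row before left it, along the tool's axes as they then stand; what a row does not reach is not made up. A row lasts 1/8 s, in which the tool goes at most 62.5 mm and 10.7 degrees, less where a joint would pass 70% of its speed; a pose out of reach is approached as far as the arm can. A call is refused whole if a number of a shift passes 62.5 or a number of a turn 10.7, either way. A call with a gripper value outside its range is refused whole. The fingers move at their own pace and stop on an object; "grip_force" is the grip in N (left out, the last holds). Time passes only in rows, so rows that do not move let the fingers close. It gives the time, the measured TCP pose, the force, the opening and the grip force at its end, in the units of the state.
- r.get_obs(): the state, without advancing time (a new reading comes with each control period).
- r.grab_frame(name): name is "scene" or "top"; returns the picture (420x560x3 uint8, blue, green, red); there is no depth.
- r.camera_info(name): a dict with "mtx" (3x3 intrinsics, pixels), "D" ([k1, k2, p1, p2, k3] as OpenCV has them; the pictures are not rectified), "rvec" (rotation vector, rad) and "tvec" (3), from world to camera coordinates, as OpenCV has them. Camera axes: x right, y down, z forward; pixel columns grow to the right and rows downward; lengths in m; the calibration is good to about 2 mm. A picture is of the moment at which its call begins. camera_info takes no time and is no camera call.
- r.hand_in(): hands the job in; it is judged then, once.
The state is a dict: "clock": time; "joints": joint angles; "qvel": joint speeds; "tau": joint torques, N m; "tcp_pos": TCP position; "orientation": TCP orientation; "contact_force": force on the tool from outside, world axes, zero at the start; "moment": the same for the moment, N m; "grip_width": finger opening in m; "gripper_force": force on a finger pad.
Only numpy, scipy, OpenCV 4.12 (cv2) and the standard library are available. Lean on these libraries where they do the work, as an engineer would, in place of code of your own. Each camera call takes 0.05 s, during which the arm holds its last target. There are 200 camera calls.

## Working session

There is one attempt and no reset: what is moved stays moved. The work goes in short steps, Python scripts to look and compute and a tool call to move; the robot and the scene stay as the last step left them, time stands still between calls to the robot, and variables do not carry over. Pictures are saved under pics/ and viewed, at most 10 in all, crops included, and the job is handed in when it is done.

Besides the shell and the picture viewer there is one more tool, called after ">>>" by a JSON object that holds its "method" and its "body". step_arm: Moves the arm, as the interface text tells. Its arguments: {"type":"object","properties":{"moves":{"type":"array","items":{"type":"object","properties":{"rx":{"type":"number"},"ry":{"type":"number"},"rz":{"type":"number"},"dx":{"type":"number"},"dy":{"type":"number"},"dz":{"type":"number"},"gripper":{"type":"number"}}}},"grip_force":{"type":"number"}},"required":["moves"]}

```bash
mkdir -p pics; python3 - <<'E'
from bench import r
import cv2,numpy as np
for n in("scene","top"):
    im=r.grab_frame(n); cv2.imwrite(f"pics/{n}0.png",im)
    c=r.camera_info(n); R=cv2.Rodrigues(np.array(c["rvec"]))[0]
    print(n,(-R.T@np.array(c["tvec"]).ravel()).round(3),np.array(c["mtx"]).round(1).tolist(),np.round(R,2).tolist())
o=r.get_obs();print(o,r.tcp_to_tips)
E
```

```text
scene [ 0.984 -0.685  0.705] [[407.6, 0.0, 276.2], [0.0, 407.6, 209.3], [0.0, 0.0, 1.0]] [[0.83, 0.56, -0.02], [0.34, -0.52, -0.78], [-0.45, 0.64, -0.62]]
top [ 0.266 -0.028  1.665] [[535.4, 0.0, 282.5], [0.0, 535.4, 200.1], [0.0, 0.0, 1.0]] [[-0.02, -1.0, 0.0], [-0.99, 0.02, -0.16], [0.16, -0.0, -0.99]]
{'clock': 0.1, 'joints': array([ 1.11188857,  0.47776791,  0.0223148 ,  1.55629614, -0.01151109,
        1.10930087, -0.08309068]), 'qvel': array([ 0.00078353, -0.00179742,  0.00059469, -0.0030238 , -0.00246943,
       -0.00054537, -0.00045501]), 'tau': array([ 3.89481371e-03, -5.97762179e+01,  1.61330145e+00, -2.81956404e+01,
        1.27690419e-02,  5.01106493e-03,  2.76873078e-05]), 'tcp_pos': array([ 0.23181877, -0.63344027,  0.25241235]), 'orientation': array([-3.09179976e+00, -5.48023980e-01,  6.01143914e-04]), 'contact_force': array([-0.26526746, -0.13911221, -0.40197328]), 'moment': array([-0.00518381, -0.01726588, -0.00625333]), 'gripper_force': 0.0, 'grip_width': 0.08527534316806239} 0.022
```

View pics/scene0.png

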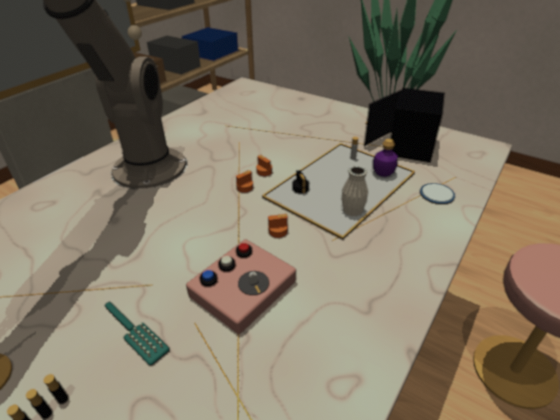

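View pics/top0.png

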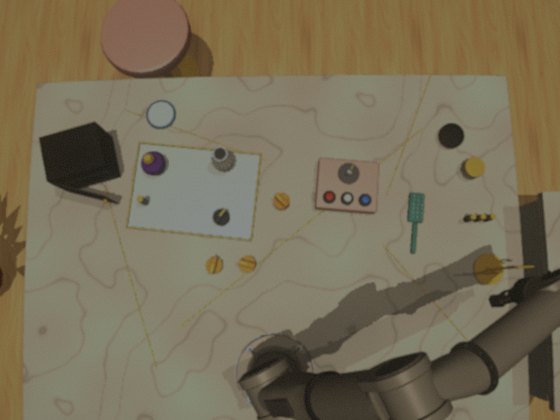

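The scene view shows the console at about (243,285), with its buttons at (208,277), (227,262) and (244,249), the shaft at (253,278), and the black knob at (300,183). In the top view the buttons are red (330,197), white (348,198) and blue (366,200), the collar is at (348,174), and the knob is at (222,216). Next I'll zoom in and measure.

```bash
cat > h.py <<'E'
import cv2,numpy as np
from bench import r
def ray(n,uv):
    c=r.camera_info(n);R=cv2.Rodrigues(np.array(c["rvec"]))[0];t=np.array(c["tvec"]).ravel()
    p=cv2.undistortPoints(np.array([[uv]],float),np.array(c["mtx"]),np.array(c["D"]))[0,0]
    return -R.T@t, R.T@np.array([p[0],p[1],1])
def on(n,uv,z):
    o,d=ray(n,uv);return o+d*(z-o[2])/d[2]
def two(a,b):
    (o1,d1),(o2,d2)=ray("top",a),ray("scene",b)
    k=np.linalg.lstsq(np.c_[d1,-d2],o2-o1,rcond=None)[0]
    p,q=o1+d1*k[0],o2+d2*k[1];return (p+q)/2,np.linalg.norm(p-q)
def proj(n,P):
    c=r.camera_info(n);return cv2.projectPoints(np.array(P,float).reshape(-1,3),np.array(c["rvec"]),np.array(c["tvec"]),np.array(c["mtx"]),np.array(c["D"]))[0].reshape(-1,2)
E
python3 - <<'E'
import cv2,numpy as np
from h import *
t=cv2.imread("pics/top0.png");s=cv2.imread("pics/scene0.png")
def crop(im,x,y,w,h): return cv2.resize(im[y:y+h,x:x+w],(400,300),interpolation=cv2.INTER_CUBIC)
cv2.imwrite("pics/crop.png",np.vstack([np.hstack([crop(t,308,150,80,60+0),crop(t,200,200,40,30)]),np.hstack([crop(s,184,236,120,90),crop(s,280,165,40,30)])]))
def blobs(n,im,x,y,w,h,mask):
    m=np.zeros(im.shape[:2],np.uint8);m[y:y+h,x:x+w]=mask[y:y+h,x:x+w]
    k,_,st,c=cv2.connectedComponentsWithStats(m)
    for i in range(1,k):
        if st[i,4]>8: print(n,c[i].round(1),st[i].tolist())
for nm,im,win in(("top",t,(310,150,75,70)),("scene",s,(184,236,120,90))):
    hsv=cv2.cvtColor(im,cv2.COLOR_BGR2HSV);H,S,V=[hsv[...,i].astype(int) for i in range(3)]
    print("red");blobs(nm,im,*win,(((H<5)|(H>172))&(S>170)).astype(np.uint8))
    print("blue");blobs(nm,im,*win,((abs(H-112)<14)&(S>120)).astype(np.uint8))
    print("white");blobs(nm,im,*win,((S<50)&(V>130)).astype(np.uint8))
    print("rose");blobs(nm,im,*win,(((H<12)|(H>165))&(S>60)&(V>80)).astype(np.uint8))
    print("dark");blobs(nm,im,*win,((V<90)&(S<110)).astype(np.uint8))
E
```

```text
red
top [329.4 195.2] [326, 193, 7, 6, 28]
blue
top [365.3 198.8] [362, 196, 7, 7, 38]
white
top [338.  155.9] [310, 150, 66, 31, 554]
top [381.6 167.3] [380, 165, 5, 6, 10]
top [311.  186.2] [310, 182, 4, 10, 27]
top [347.3 197.4] [345, 195, 5, 6, 21]
top [311.1 210.9] [310, 202, 5, 16, 41]
top [333.3 216.3] [315, 212, 36, 8, 204]
top [381.5 216.3] [379, 213, 6, 7, 15]
top [358.7 217.3] [354, 215, 10, 5, 29]
rose
top [318.9 163.9] [318, 160, 2, 8, 9]
top [318.2 172.2] [318, 169, 2, 9, 12]
top [329.4 196. ] [326, 192, 8, 9, 54]
top [368.5 211.5] [365, 211, 8, 2, 11]
dark
top [348.  173.3] [338, 163, 21, 21, 288]
top [328.  197.1] [323, 191, 12, 12, 55]
top [346.  198.5] [341, 192, 12, 13, 68]
top [364.1 199.8] [359, 194, 12, 12, 78]
top [363.  212.1] [358, 212, 11, 2, 11]
red
scene [243.2 247.7] [238, 244, 11, 9, 75]
blue
scene [207.5 275.6] [202, 271, 12, 10, 101]
white
scene [201.5 270.6] [184, 236, 53, 90, 2150]
scene [285.1 279.5] [240, 236, 64, 90, 2398]
scene [225.9 259.4] [222, 257, 9, 6, 48]
rose
scene [277.4 236.4] [273, 236, 10, 2, 15]
scene [241.5 282. ] [186, 240, 110, 84, 3725]
dark
scene [243.7 252.9] [236, 246, 16, 12, 89]
scene [226.7 265.8] [218, 259, 18, 13, 139]
scene [208.6 280.9] [200, 272, 17, 15, 119]
scene [253.  283.1] [239, 272, 30, 23, 489]
scene [245.1 304.5] [188, 273, 108, 53, 977]
```

View pics/crop.png

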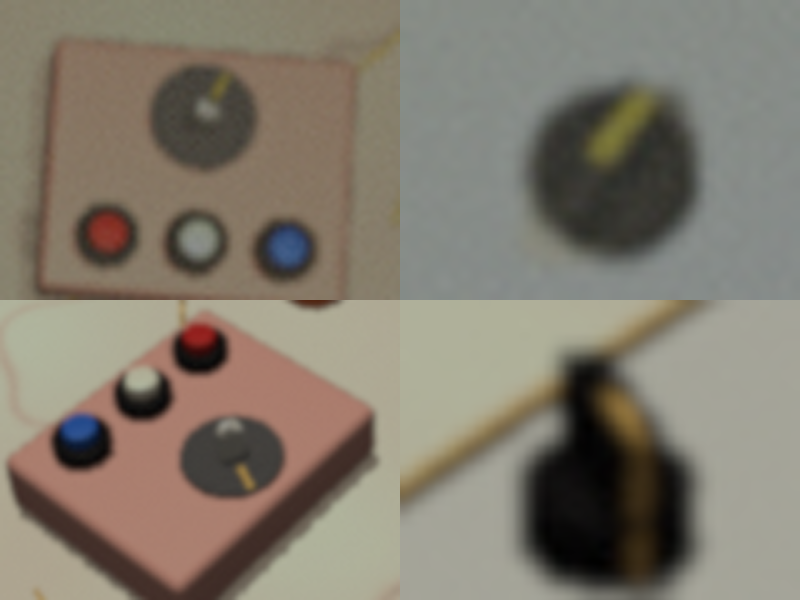

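The crops show the collar's gold line running up and right from the shaft. The knob's gold half line also runs up and right, from (219.7,216) to (225.5,209) in the top view. The button caps are clear in both views.

```bash
python3 - <<'E'
import cv2,numpy as np
from h import *
np.set_printoptions(precision=4,suppress=True)
print("two-view buttons (cap centroid)")
for n,a,b in(("red",(329.4,195.2),(243.2,247.7)),("white",(347.5,197.4),(225.9,259.8)),("blue",(365.3,198.8),(207.5,275.6))):
    print(n,*two(a,b),on("top",a,.066),on("scene",b,.066))
t=cv2.imread("pics/top0.png");s=cv2.imread("pics/scene0.png")
def yel(im,x,y,w,h,n,z):
    hsv=cv2.cvtColor(im,cv2.COLOR_BGR2HSV).astype(int)
    m=np.zeros(im.shape[:2],bool);m[y:y+h,x:x+w]=((abs(hsv[...,0]-25)<9)&(hsv[...,1]>75))[y:y+h,x:x+w]
    v,u=np.nonzero(m);P=np.array([on(n,q,z)[:2] for q in zip(u,v)])
    c=P.mean(0);w_,V=np.linalg.eigh(np.cov((P-c).T));a=V[:,1]
    L=(P-c)@a
    print(n,len(P),"mean",c,"ends",c+a*L.min(),c+a*L.max(),"ang",np.degrees(np.arctan2(a[1],a[0])));return c
for (n,im,win) in(("top",t,(344,160,14,14)),("scene",s,(248,284,16,14))): yel(im,*win,n,.049)
c1=on("top",(348.6,173.3),.049);c2=on("scene",(253.6,282.6),.049)
print("collar",c1,c2)
yel(t,214,204,18,16,"top",.058)
# knob silhouettes
hsv=cv2.cvtColor(t,cv2.COLOR_BGR2HSV).astype(int)
m=np.zeros(t.shape[:2],np.uint8);sl=np.s_[200:232,205:240];m[sl]=((hsv[...,2]<105)|((abs(hsv[...,0]-25)<9)&(hsv[...,1]>75)))[sl]
c,_=cv2.findContours(m,0,2);c=max(c,key=cv2.contourArea);(e,rad)=cv2.minEnclosingCircle(c);M=cv2.moments(c)
print("knob top",e,rad,M["m10"]/M["m00"],M["m01"]/M["m00"],on("top",e,.028))
k=on("top",(221,217),.028)
print("skirt c crop",k, on("scene",(280+(608-400)/10,165+(545-300)/10),.006+.006))
# console corners, top
for q in((319.8,158.3),(379.3,163),(316.2,207.8)): print(on("top",q,.045))
E
```

```text
two-view buttons (cap centroid)
red [ 0.5334 -0.1762  0.0624] 0.0007590301027369199 [ 0.5331 -0.1756  0.066 ] [ 0.5357 -0.1794  0.066 ]
white [ 0.5262 -0.2301  0.0646] 0.001375512850076558 [ 0.5255 -0.2305  0.066 ] [ 0.5277 -0.2307  0.066 ]
blue [ 0.5213 -0.2852  0.0609] 0.0006883540921327977 [ 0.5203 -0.2846  0.066 ] [ 0.5253 -0.2881  0.066 ]
top 20 mean [ 0.6251 -0.2497] ends [ 0.6338 -0.2551] [ 0.6166 -0.2445] ang 148.227678525628
scene 35 mean [ 0.6241 -0.247 ] ends [ 0.6338 -0.2527] [ 0.6148 -0.2415] ang 149.3618094372115
collar [ 0.6036 -0.2388  0.049 ] [ 0.6082 -0.2381  0.049 ]
top 35 mean [0.487  0.1525] ends [0.4963 0.1439] [0.4774 0.1615] ang 136.96730202981854
knob top (221.0963897705078, 216.51205444335938) 8.970961570739746 221.07009345794393 216.72507788161994 [0.4783 0.1571 0.028 ]
skirt c crop [0.4768 0.1574 0.028 ] [0.4869 0.1501 0.012 ]
[ 0.6534 -0.1513  0.045 ]
[ 0.6358 -0.3368  0.045 ]
[ 0.4982 -0.1359  0.045 ]
```

>>> {"method": "step_arm", "body": {"moves": [{"rz": -10, "gripper": -1}, {"rz": -10, "gripper": -1}, {"rz": -10, "gripper": -1}, {"rz": -10, "gripper": -1}, {"rz": -10, "gripper": -1}, {"rz": -10, "gripper": -1}, {"rz": -10, "gripper": -1}, {"rz": -10, "gripper": -1}, {"rz": -10, "gripper": -1}, {"rz": -10, "gripper": -1}, {"rz": -10, "gripper": -1}, {"rz": -7, "gripper": -1}]}}

```text
invalid input at $.moves[0]: expected keys rx, ry, rz, dx, dy, dz, gripper
```

```bash
cat >> h.py <<'E'
from scipy.spatial.transform import Rotation as Ro
def go(P):
    o=r.get_obs();R=Ro.from_rotvec(o["orientation"]).as_matrix()
    d=R.T@(np.array(P)-o["tcp_pos"])*1000
    print("tcp",o["tcp_pos"].round(4),"xang",np.degrees(np.arctan2(R[1,0],R[0,0])).round(1),"zaxis",R[:,2].round(3),"F",o["contact_force"].round(1),"d",d.round(1),"t",o["clock"],"w",round(o["grip_width"],4))
E
python3 - <<'E'
from h import *
np.set_printoptions(precision=4,suppress=True)
print(two((225.5,209.2),(304,178.5)),two((219.7,216),(300.2,173.5)))
print(on("scene",(304,178.5),.058),on("scene",(300.2,173.5),.058))
print(proj("scene",[[.478,.158,.006],[.478,.158,.058],[.478,.158,.028]]),proj("top",[[.478,.158,.028]]))
s=cv2.imread("pics/scene0.png");g=cv2.cvtColor(s,6)
print(g[168:198,290:312].max(1),); m=(g[165:200,288:313]<70).astype(np.uint8)
for i,row in enumerate(m): print(165+i,''.join('#' if x else '.' for x in row))
go([.526,-.2303,.12])
E
```

```text
(array([0.4985, 0.1418, 0.059 ]), np.float64(0.005134318568445331)) (array([0.4769, 0.1586, 0.0591]), np.float64(0.0026141653598460005))
[0.4994 0.1452 0.058 ] [0.4769 0.1612 0.058 ]
[[299.5903 188.8969]
 [299.9533 174.1338]
 [299.7417 182.7477]] [[220.8071 216.6013]]
[173 173 173 173 173 172 169 163 163 164 164 162 163 163 161 161 161 162
 163 162 160 158 160 162 163 164 164 163 164 164]
165 .........................
166 .........................
167 .........................
168 .........................
169 .........................
170 .........................
171 .........####............
172 .........####............
173 ........#####............
174 ........#####............
175 ........####.............
176 ........#####............
177 .........#####...........
178 ........######...........
179 ........##########.......
180 ......#############......
181 .....###############.....
182 .....################....
183 .....################....
184 .....################....
185 .....################....
186 .....################....
187 .....################....
188 .....################....
189 .....################....
190 .....################....
191 ......##############.....
192 ........###########......
193 ...........#####.........
194 .........................
195 .........................
196 .........................
197 .........................
198 .........................
199 .........................
tcp [ 0.2318 -0.6334  0.2524] xang 20.1 zaxis [-0.001  0.002 -1.   ] F [-0.3 -0.1 -0.4] d [ 414.8 -277.3  132.8] t 0.1 w 0.0853
```

>>> {"method": "step_arm", "body": {"moves": [{"rx": 0, "ry": 0, "rz": -10, "dx": 0, "dy": 0, "dz": 0, "gripper": -1}, {"rx": 0, "ry": 0, "rz": -10, "dx": 0, "dy": 0, "dz": 0, "gripper": -1}, {"rx": 0, "ry": 0, "rz": -10, "dx": 0, "dy": 0, "dz": 0, "gripper": -1}, {"rx": 0, "ry": 0, "rz": -10, "dx": 0, "dy": 0, "dz": 0, "gripper": -1}, {"rx": 0, "ry": 0, "rz": -10, "dx": 0, "dy": 0, "dz": 0, "gripper": -1}, {"rx": 0, "ry": 0, "rz": -10, "dx": 0, "dy": 0, "dz": 0, "gripper": -1}, {"rx": 0, "ry": 0, "rz": -10, "dx": 0, "dy": 0, "dz": 0, "gripper": -1}, {"rx": 0, "ry": 0, "rz": -10, "dx": 0, "dy": 0, "dz": 0, "gripper": -1}, {"rx": 0, "ry": 0, "rz": -10, "dx": 0, "dy": 0, "dz": 0, "gripper": -1}, {"rx": 0, "ry": 0, "rz": -10, "dx": 0, "dy": 0, "dz": 0, "gripper": -1}, {"rx": 0, "ry": 0, "rz": -10, "dx": 0, "dy": 0, "dz": 0, "gripper": -1}, {"rx": 0, "ry": 0, "rz": -10, "dx": 0, "dy": 0, "dz": 0, "gripper": -1}, {"rx": 0, "ry": 0, "rz": 0, "dx": 0, "dy": 0, "dz": 0, "gripper": -1}]}}

```text
clock: 1.72
tcp_pos: [0.2317, -0.6337, 0.2527]
orientation: [-1.074, -2.952, -0.001]
contact_force: [0.4, -0.1, -0.5]
grip_width: 0.0002
gripper_force: 0.0
```

```bash
python3 -c "
from h import *
go([.526,-.2303,.12])"
```

```text
tcp [ 0.2317 -0.6337  0.2527] xang 140.0 zaxis [-0.     0.001 -1.   ] F [ 0.4 -0.1 -0.5] d [ 33.8 498.2 133.1] t 1.725 w 0.0002
```

>>> {"method": "step_arm", "body": {"moves": [{"rx": 0, "ry": 0, "rz": 0, "dx": 2.8, "dy": 20.5, "dz": 0, "gripper": -1}, {"rx": 0, "ry": 0, "rz": 0, "dx": 2.8, "dy": 41.5, "dz": 0, "gripper": -1}, {"rx": 0, "ry": 0, "rz": 0, "dx": 2.8, "dy": 41.5, "dz": 10, "gripper": -1}, {"rx": 0, "ry": 0, "rz": 0, "dx": 2.8, "dy": 41.5, "dz": 10, "gripper": -1}, {"rx": 0, "ry": 0, "rz": 0, "dx": 2.8, "dy": 41.5, "dz": 10, "gripper": -1}, {"rx": 0, "ry": 0, "rz": 0, "dx": 2.8, "dy": 41.5, "dz": 10, "gripper": -1}, {"rx": 0, "ry": 0, "rz": 0, "dx": 2.8, "dy": 41.5, "dz": 10, "gripper": -1}, {"rx": 0, "ry": 0, "rz": 0, "dx": 2.8, "dy": 41.5, "dz": 10, "gripper": -1}, {"rx": 0, "ry": 0, "rz": 0, "dx": 2.8, "dy": 41.5, "dz": 10, "gripper": -1}, {"rx": 0, "ry": 0, "rz": 0, "dx": 2.8, "dy": 41.5, "dz": 10, "gripper": -1}, {"rx": 0, "ry": 0, "rz": 0, "dx": 2.8, "dy": 41.5, "dz": 10, "gripper": -1}, {"rx": 0, "ry": 0, "rz": 0, "dx": 2.8, "dy": 41.5, "dz": 10, "gripper": -1}, {"rx": 0, "ry": 0, "rz": 0, "dx": 0, "dy": 21, "dz": 10, "gripper": -1}, {"rx": 0, "ry": 0, "rz": 0, "dx": 0, "dy": 0, "dz": 5, "gripper": -1}, {"rx": 0, "ry": 0, "rz": 0, "dx": 0, "dy": 0, "dz": 0, "gripper": -1}]}}

```text
clock: 3.6
tcp_pos: [0.5245, -0.2307, 0.138]
orientation: [-1.074, -2.951, 0.001]
contact_force: [-1.1, 0.5, 0.2]
grip_width: 0.0
gripper_force: 0.0
```

```bash
python3 - <<'E'
from h import *
go([.526,-.2303,.089])
im=np.hstack([cv2.resize(r.grab_frame("top")[150:225,298:398],(400,300),interpolation=2),cv2.resize(r.grab_frame("scene")[210:300,180:300],(400,300),interpolation=2)])
cv2.imwrite("pics/b1.png",im)
E
```

```text
tcp [ 0.5245 -0.2307  0.138 ] xang 140.0 zaxis [-0.001 -0.    -1.   ] F [-1.1  0.5  0.2] d [-0.9  1.3 49. ] t 3.6 w 0.0
```

View pics/b1.png

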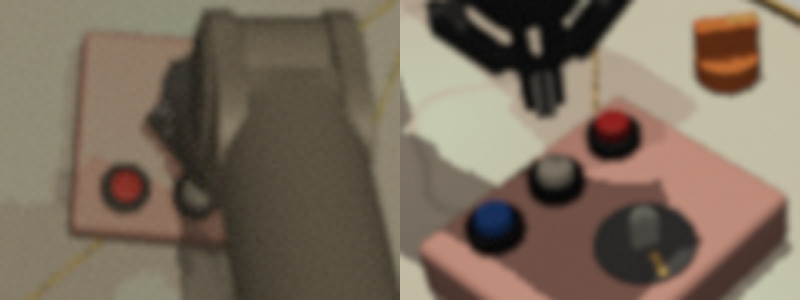

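The closed fingers stand straight above the white button (crop ~(555,165)), about 49 mm up. Pressing now.

>>> {"method": "step_arm", "body": {"moves": [{"rx": 0, "ry": 0, "rz": 0, "dx": 0, "dy": 1, "dz": 20, "gripper": -1}, {"rx": 0, "ry": 0, "rz": 0, "dx": 0, "dy": 0, "dz": 20, "gripper": -1}, {"rx": 0, "ry": 0, "rz": 0, "dx": 0, "dy": 0, "dz": 8, "gripper": -1}, {"rx": 0, "ry": 0, "rz": 0, "dx": 0, "dy": 0, "dz": 4, "gripper": -1}, {"rx": 0, "ry": 0, "rz": 0, "dx": 0, "dy": 0, "dz": 3, "gripper": -1}, {"rx": 0, "ry": 0, "rz": 0, "dx": 0, "dy": 0, "dz": 0, "gripper": -1}, {"rx": 0, "ry": 0, "rz": 0, "dx": 0, "dy": 0, "dz": 0, "gripper": -1}]}}

```text
clock: 4.58
tcp_pos: [0.5263, -0.2296, 0.0837]
orientation: [1.072, 2.953, -0.0]
contact_force: [-2.2, 0.6, 4.4]
grip_width: 0.0002
gripper_force: 2.2
```

>>> {"method": "step_arm", "body": {"moves": [{"rx": 0, "ry": 0, "rz": 0, "dx": 0, "dy": 0, "dz": 2.5, "gripper": -1}, {"rx": 0, "ry": 0, "rz": 0, "dx": 0, "dy": 0, "dz": 0, "gripper": -1}, {"rx": 0, "ry": 0, "rz": 0, "dx": 0, "dy": 0, "dz": 0, "gripper": -1}]}}

```text
clock: 4.95
tcp_pos: [0.5266, -0.2296, 0.0829]
orientation: [1.072, 2.952, -0.002]
contact_force: [-9.3, 1.9, 21.2]
grip_width: -0.0002
gripper_force: 10.2
```

>>> {"method": "step_arm", "body": {"moves": [{"rx": 0, "ry": 0, "rz": 0, "dx": 0, "dy": 0, "dz": -10, "gripper": -1}, {"rx": 0, "ry": 0, "rz": 0, "dx": 0, "dy": 0, "dz": -20, "gripper": -1}, {"rx": 0, "ry": 0, "rz": 0, "dx": 0, "dy": 0, "dz": 0, "gripper": -1}, {"rx": 0, "ry": 0, "rz": 0, "dx": -15, "dy": -23, "dz": 0, "gripper": -1}, {"rx": 0, "ry": 0, "rz": 0, "dx": -15, "dy": -23, "dz": 0, "gripper": -1}, {"rx": 0, "ry": 0, "rz": 0, "dx": 0, "dy": 0, "dz": 0, "gripper": -1}, {"rx": 0, "ry": 0, "rz": 0, "dx": 0, "dy": 0, "dz": 12, "gripper": -1}, {"rx": 0, "ry": 0, "rz": 0, "dx": 0, "dy": 0, "dz": 10, "gripper": -1}, {"rx": 0, "ry": 0, "rz": 0, "dx": 0, "dy": 0, "dz": 5, "gripper": -1}, {"rx": 0, "ry": 0, "rz": 0, "dx": 0, "dy": 0, "dz": 3, "gripper": -1}, {"rx": 0, "ry": 0, "rz": 0, "dx": 0, "dy": 0, "dz": 0, "gripper": -1}, {"rx": 0, "ry": 0, "rz": 0, "dx": 0, "dy": 0, "dz": 0, "gripper": -1}]}}

```text
clock: 6.45
tcp_pos: [0.52, -0.2826, 0.0828]
orientation: [-1.07, -2.953, 0.001]
contact_force: [-7.2, 5.5, 22.9]
grip_width: -0.0
gripper_force: 11.3
```

>>> {"method": "step_arm", "body": {"moves": [{"rx": 0, "ry": 0, "rz": 0, "dx": 0, "dy": 0, "dz": -10, "gripper": -1}, {"rx": 0, "ry": 0, "rz": 0, "dx": 0, "dy": 0, "dz": -20, "gripper": -1}, {"rx": 0, "ry": 0, "rz": 0, "dx": 0, "dy": 0, "dz": 0, "gripper": -1}, {"rx": 0, "ry": 0, "rz": 0, "dx": 15, "dy": 23, "dz": 0, "gripper": -1}, {"rx": 0, "ry": 0, "rz": 0, "dx": 15, "dy": 23, "dz": 0, "gripper": -1}, {"rx": 0, "ry": 0, "rz": 0, "dx": 15, "dy": 23, "dz": 0, "gripper": -1}, {"rx": 0, "ry": 0, "rz": 0, "dx": 15, "dy": 22, "dz": 0, "gripper": -1}, {"rx": 0, "ry": 0, "rz": 0, "dx": 0, "dy": 0, "dz": 0, "gripper": -1}, {"rx": 0, "ry": 0, "rz": 0, "dx": 0, "dy": 0, "dz": 12, "gripper": -1}, {"rx": 0, "ry": 0, "rz": 0, "dx": 0, "dy": 0, "dz": 10, "gripper": -1}, {"rx": 0, "ry": 0, "rz": 0, "dx": 0, "dy": 0, "dz": 5, "gripper": -1}, {"rx": 0, "ry": 0, "rz": 0, "dx": 0, "dy": 0, "dz": 3, "gripper": -1}, {"rx": 0, "ry": 0, "rz": 0, "dx": 0, "dy": 0, "dz": 0, "gripper": -1}, {"rx": 0, "ry": 0, "rz": 0, "dx": 0, "dy": 0, "dz": 0, "gripper": -1}]}}

```text
clock: 8.2
tcp_pos: [0.5317, -0.1772, 0.0828]
orientation: [-1.074, -2.952, 0.004]
contact_force: [-8.5, -0.5, 25.4]
grip_width: -0.0002
gripper_force: 12.5
```

```bash
python3 -c "
from h import *
go([.479,.158,.17])"
```

```text
tcp [ 0.5317 -0.1772  0.0828] xang 140.0 zaxis [-0.001 -0.003 -1.   ] F [-8.5 -0.5 25.4] d [255.7 222.7 -88. ] t 8.2 w -0.0002
```

>>> {"method": "step_arm", "body": {"moves": [{"rx": 0, "ry": 0, "rz": 0, "dx": 0, "dy": 0, "dz": -20, "gripper": -1}, {"rx": 0, "ry": 0, "rz": 0, "dx": 0, "dy": 0, "dz": -40, "gripper": -1}, {"rx": 0, "ry": 0, "rz": 0, "dx": 0, "dy": 0, "dz": -30, "gripper": -1}, {"rx": 0, "ry": 0, "rz": 0, "dx": 25.6, "dy": 22.3, "dz": 0, "gripper": 1}, {"rx": 0, "ry": 0, "rz": 0, "dx": 25.6, "dy": 22.3, "dz": 0, "gripper": 1}, {"rx": 0, "ry": 0, "rz": 0, "dx": 25.6, "dy": 22.3, "dz": 0, "gripper": 1}, {"rx": 0, "ry": 0, "rz": 0, "dx": 25.6, "dy": 22.3, "dz": 0, "gripper": 1}, {"rx": 0, "ry": 0, "rz": 0, "dx": 25.6, "dy": 22.3, "dz": 0, "gripper": 1}, {"rx": 0, "ry": 0, "rz": 0, "dx": 25.6, "dy": 22.3, "dz": 0, "gripper": 1}, {"rx": 0, "ry": 0, "rz": 0, "dx": 25.6, "dy": 22.3, "dz": 0, "gripper": 1}, {"rx": 0, "ry": 0, "rz": 0, "dx": 25.6, "dy": 22.3, "dz": 0, "gripper": 1}, {"rx": 0, "ry": 0, "rz": 0, "dx": 25.6, "dy": 22.3, "dz": 0, "gripper": 1}, {"rx": 0, "ry": 0, "rz": 0, "dx": 25.6, "dy": 22.3, "dz": 0, "gripper": 1}, {"rx": 0, "ry": 0, "rz": 0, "dx": 0, "dy": 0, "dz": 0, "gripper": 1}, {"rx": 0, "ry": 0, "rz": 0, "dx": 0, "dy": 0, "dz": 0, "gripper": 1}]}}

```text
clock: 10.07
tcp_pos: [0.4788, 0.1587, 0.1706]
orientation: [-1.073, -2.953, 0.001]
contact_force: [-0.2, -0.2, 0.2]
grip_width: 0.0854
gripper_force: 0.0
```

```bash
python3 - <<'E'
from h import *
go([.479,.158,.047])
im=np.hstack([cv2.resize(r.grab_frame("top")[180:255,172:272],(400,300),interpolation=2),cv2.resize(r.grab_frame("scene")[120:210,240:360],(400,300),interpolation=2)])
cv2.imwrite("pics/k1.png",im)
E
```

```text
tcp [0.4788 0.1587 0.1706] xang 140.1 zaxis [-0.    -0.001 -1.   ] F [-0.2 -0.2  0.2] d [ -0.6  -0.4 123.6] t 10.075 w 0.0854
```

View pics/k1.png

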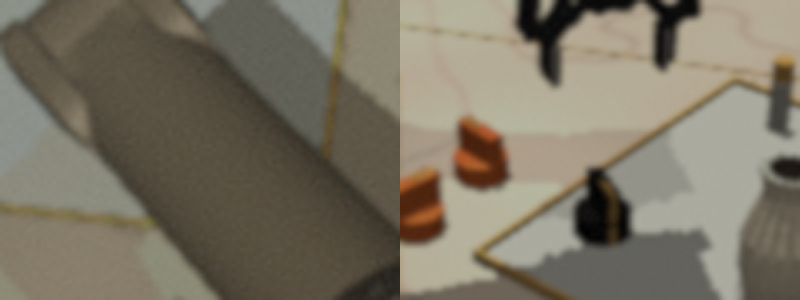

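The open fingers straddle the knob along the bar's thickness, the knob sits at crop (603,210), and the bystanders are clear. Going down to TCP z≈0.054.

>>> {"method": "step_arm", "body": {"moves": [{"rx": 0, "ry": 0, "rz": 0, "dx": 0, "dy": 0, "dz": 25, "gripper": 1}, {"rx": 0, "ry": 0, "rz": 0, "dx": 0, "dy": 0, "dz": 25, "gripper": 1}, {"rx": 0, "ry": 0, "rz": 0, "dx": 0, "dy": 0, "dz": 25, "gripper": 1}, {"rx": 0, "ry": 0, "rz": 0, "dx": 0, "dy": 0, "dz": 25, "gripper": 1}, {"rx": 0, "ry": 0, "rz": 0, "dx": 0, "dy": 0, "dz": 16, "gripper": 1}, {"rx": 0, "ry": 0, "rz": 0, "dx": 0, "dy": 0, "dz": 0, "gripper": 1}, {"rx": 0, "ry": 0, "rz": 0, "dx": 0, "dy": 0, "dz": 0, "gripper": 0}, {"rx": 0, "ry": 0, "rz": 0, "dx": 0, "dy": 0, "dz": 0, "gripper": -0.4}, {"rx": 0, "ry": 0, "rz": 0, "dx": 0, "dy": 0, "dz": 0, "gripper": -0.7}, {"rx": 0, "ry": 0, "rz": 0, "dx": 0, "dy": 0, "dz": 0, "gripper": -1}, {"rx": 0, "ry": 0, "rz": 0, "dx": 0, "dy": 0, "dz": 0, "gripper": -1}, {"rx": 0, "ry": 0, "rz": 0, "dx": 0, "dy": 0, "dz": 0, "gripper": -1}, {"rx": 0, "ry": 0, "rz": 0, "dx": 0, "dy": 0, "dz": 0, "gripper": -1}, {"rx": 0, "ry": 0, "rz": 0, "dx": 0, "dy": 0, "dz": 0, "gripper": -1}], "grip_force": 60}}

```text
clock: 11.92
tcp_pos: [0.4791, 0.1597, 0.0553]
orientation: [1.072, 2.952, 0.0]
contact_force: [-0.7, -0.6, 6.7]
grip_width: 0.0151
gripper_force: 59.3
```

>>> {"method": "step_arm", "body": {"moves": [{"rx": 0, "ry": 0, "rz": 0, "dx": 0, "dy": 0, "dz": -5, "gripper": -1}, {"rx": 0, "ry": 0, "rz": 0, "dx": 0, "dy": 0, "dz": -15, "gripper": -1}, {"rx": 0, "ry": 0, "rz": 0, "dx": 0, "dy": 0, "dz": -25, "gripper": -1}, {"rx": 0, "ry": 0, "rz": 0, "dx": 0, "dy": 0, "dz": -25, "gripper": -1}, {"rx": 0, "ry": 0, "rz": 0, "dx": 0, "dy": 0, "dz": -25, "gripper": -1}, {"rx": 0, "ry": 0, "rz": 0, "dx": 0, "dy": 0, "dz": -10, "gripper": -1}, {"rx": 0, "ry": 0, "rz": 0, "dx": 0, "dy": 0, "dz": 0, "gripper": -1}, {"rx": 0, "ry": 0, "rz": 0, "dx": 0, "dy": 0, "dz": 0, "gripper": -1}]}}

```text
clock: 12.92
tcp_pos: [0.4782, 0.1591, 0.159]
orientation: [-1.072, -2.952, 0.002]
contact_force: [-0.8, 0.5, -0.8]
grip_width: 0.0144
gripper_force: 58.5
```

```bash
python3 - <<'E'
from h import *
go([.606,-.2388,.160])
s=r.grab_frame("scene");cv2.imwrite("pics/s2.png",s)
p=proj("scene",[r.get_obs()["tcp_pos"]])[0].astype(int);print(p)
cv2.imwrite("pics/k2.png",cv2.resize(s[p[1]-20:p[1]+40,p[0]-40:p[0]+40],(640,480),interpolation=2))
E
```

```text
tcp [0.4782 0.1591 0.159 ] xang 140.1 zaxis [-0.001 -0.001 -1.   ] F [-0.8  0.5 -0.8] d [-353.3 -223.3   -1. ] t 12.925 w 0.0144
[301 142]
```

View pics/k2.png

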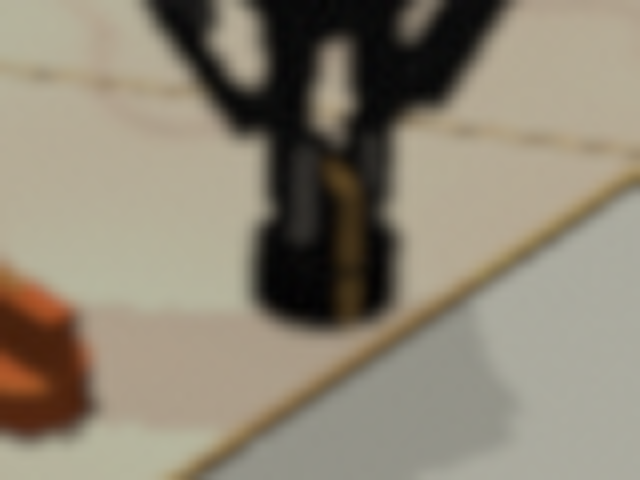

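The knob is held upright. Its stripe is right of the skirt centre (crop 347 against 325), which puts the mark at about −41° and matches the tool. I'll turn it 10° and carry it over to the shaft.

>>> {"method": "step_arm", "body": {"moves": [{"rx": 0, "ry": 0, "rz": -5, "dx": 0, "dy": 0, "dz": 0, "gripper": -1}, {"rx": 0, "ry": 0, "rz": -5, "dx": 0, "dy": 0, "dz": 0, "gripper": -1}, {"rx": 0, "ry": 0, "rz": 0, "dx": -11.9, "dy": -10.8, "dz": 0, "gripper": -1}, {"rx": 0, "ry": 0, "rz": 0, "dx": -23.8, "dy": -21.6, "dz": 0, "gripper": -1}, {"rx": 0, "ry": 0, "rz": 0, "dx": -23.8, "dy": -21.6, "dz": 0, "gripper": -1}, {"rx": 0, "ry": 0, "rz": 0, "dx": -23.8, "dy": -21.6, "dz": 0, "gripper": -1}, {"rx": 0, "ry": 0, "rz": 0, "dx": -23.8, "dy": -21.6, "dz": 0, "gripper": -1}, {"rx": 0, "ry": 0, "rz": 0, "dx": -23.8, "dy": -21.6, "dz": 0, "gripper": -1}, {"rx": 0, "ry": 0, "rz": 0, "dx": -23.8, "dy": -21.6, "dz": 0, "gripper": -1}, {"rx": 0, "ry": 0, "rz": 0, "dx": -23.8, "dy": -21.6, "dz": 0, "gripper": -1}, {"rx": 0, "ry": 0, "rz": 0, "dx": -23.8, "dy": -21.6, "dz": 0, "gripper": -1}, {"rx": 0, "ry": 0, "rz": 0, "dx": -23.8, "dy": -21.6, "dz": 0, "gripper": -1}, {"rx": 0, "ry": 0, "rz": 0, "dx": -23.8, "dy": -21.6, "dz": 0, "gripper": -1}, {"rx": 0, "ry": 0, "rz": 0, "dx": -23.8, "dy": -21.6, "dz": 0, "gripper": -1}, {"rx": 0, "ry": 0, "rz": 0, "dx": -23.8, "dy": -21.6, "dz": 0, "gripper": -1}, {"rx": 0, "ry": 0, "rz": 0, "dx": -11.9, "dy": -10.8, "dz": 0, "gripper": -1}, {"rx": 0, "ry": 0, "rz": 0, "dx": 0, "dy": 0, "dz": 0, "gripper": -1}, {"rx": 0, "ry": 0, "rz": 0, "dx": 0, "dy": 0, "dz": 0, "gripper": -1}]}}

```text
clock: 15.22
tcp_pos: [0.6068, -0.2364, 0.1597]
orientation: [-0.808, -3.035, -0.001]
contact_force: [0.3, -0.5, -0.9]
grip_width: 0.015
gripper_force: 58.5
```

```bash
python3 - <<'E'
from h import *
go([.606,-.2388,.131])
np.set_printoptions(precision=1,suppress=True)
s=r.grab_frame("scene");cv2.imwrite("pics/s3.png",s)
T=r.get_obs()["tcp_pos"];th=np.radians(-30)
zb=T[2]-.0493
a=np.linspace(0,6.28,60)
def circ(c,R,z): return np.c_[c[0]+R*np.cos(a),c[1]+R*np.sin(a),np.full(60,z)]
hull=proj("scene",np.vstack([circ(T,.026,zb),circ(T,.026,zb+.022)]))
print("pred skirt u",hull[:,0].min(),hull[:,0].max(),"vmax",hull[:,1].max())
m=proj("scene",[T+np.array([.026*np.cos(th),.026*np.sin(th),-.0493])])[0];print("pred mark foot",m)
S=np.array([.606,-.2388]);c=proj("scene",circ(S,.034,.049));print("pred collar u",c[:,0].min(),c[:,0].max(),"v",c[:,1].min(),c[:,1].max())
print("pred line 10..34mm",proj("scene",[[S[0]+q*np.cos(th),S[1]+q*np.sin(th),.049] for q in(.01,.034)]))
print("pred shaft top",proj("scene",[[*S,.075]]))
x0,y0=int(m[0])-50,int(m[1])-35
print(x0,y0);cv2.imwrite("pics/k3.png",cv2.resize(s[y0:y0+75,x0:x0+100],(800,600),interpolation=2))
E
```

```text
tcp [ 0.6068 -0.2364  0.1597] xang 150.2 zaxis [-0.     0.001 -1.   ] F [ 0.3 -0.5 -0.9] d [-0.5 -2.5 28.7] t 15.225 w 0.015
pred skirt u 238.5219236744835 264.93823228766587 vmax 270.82100588494336
pred mark foot [257.2 269.8]
pred collar u 236.5327731650734 268.59901134869716 v 270.58248059483714 294.92235776403703
pred line 10..34mm [[254.4 285.6]
 [259.  293.6]]
pred shaft top [[251.9 274. ]]
207 234
```

View pics/k3.png

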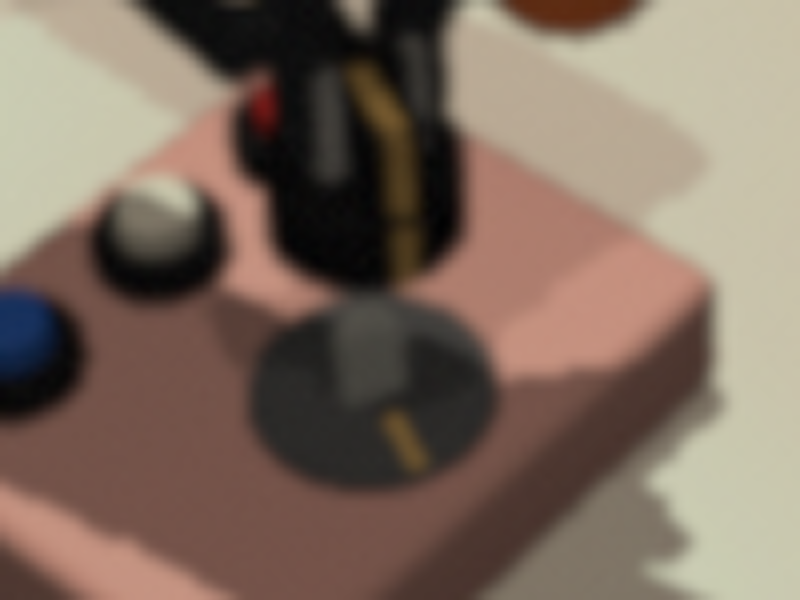

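The knob hangs squarely over the shaft with its stripe (403,280) in line with the collar's gold line (390–422, 415–470), and the predicted pixels agree to within 1 px. I'll correct 2.5 mm in y and lower.

>>> {"method": "step_arm", "body": {"moves": [{"rx": 0, "ry": 0, "rz": 0, "dx": -0.5, "dy": -2.5, "dz": 10, "gripper": -1}, {"rx": 0, "ry": 0, "rz": 0, "dx": 0, "dy": 0, "dz": 15, "gripper": -1}, {"rx": 0, "ry": 0, "rz": 0, "dx": 0, "dy": 0, "dz": 6, "gripper": -1}, {"rx": 0, "ry": 0, "rz": 0, "dx": 0, "dy": 0, "dz": 4, "gripper": -1}, {"rx": 0, "ry": 0, "rz": 0, "dx": 0, "dy": 0, "dz": 2, "gripper": -1}, {"rx": 0, "ry": 0, "rz": 0, "dx": 0, "dy": 0, "dz": 2, "gripper": -1}, {"rx": 0, "ry": 0, "rz": 0, "dx": 0, "dy": 0, "dz": 0, "gripper": -1}]}}

```text
clock: 16.15
tcp_pos: [0.6064, -0.2404, 0.1209]
orientation: [0.81, 3.035, 0.0]
contact_force: [-0.4, 0.0, -1.2]
grip_width: 0.0146
gripper_force: 58.6
```

>>> {"method": "step_arm", "body": {"moves": [{"rx": 0, "ry": 0, "rz": 0, "dx": 0.6, "dy": 0.8, "dz": 2, "gripper": -1}, {"rx": 0, "ry": 0, "rz": 0, "dx": 0, "dy": 0, "dz": 2, "gripper": -1}, {"rx": 0, "ry": 0, "rz": 0, "dx": 0, "dy": 0, "dz": 2, "gripper": -1}, {"rx": 0, "ry": 0, "rz": 0, "dx": 0, "dy": 0, "dz": 0, "gripper": -1}]}}

```text
clock: 16.65
tcp_pos: [0.6059, -0.2395, 0.1145]
orientation: [-0.81, -3.035, -0.0]
contact_force: [-0.2, 1.0, -1.4]
grip_width: 0.0148
gripper_force: 58.6
```

>>> {"method": "step_arm", "body": {"moves": [{"rx": 0, "ry": 0, "rz": 0, "dx": 0, "dy": 0, "dz": 2, "gripper": -1}, {"rx": 0, "ry": 0, "rz": 0, "dx": 0, "dy": 0, "dz": 2, "gripper": -1}, {"rx": 0, "ry": 0, "rz": 0, "dx": 0, "dy": 0, "dz": 2, "gripper": -1}, {"rx": 0, "ry": 0, "rz": 0, "dx": 0, "dy": 0, "dz": 0, "gripper": -1}], "grip_force": 100}}

```text
clock: 17.15
tcp_pos: [0.606, -0.2395, 0.1085]
orientation: [-0.81, -3.035, -0.0]
contact_force: [-0.3, 0.9, -1.8]
grip_width: 0.0141
gripper_force: 100.2
```

>>> {"method": "step_arm", "body": {"moves": [{"rx": 0, "ry": 0, "rz": 0, "dx": 0, "dy": 0, "dz": 2, "gripper": -1}, {"rx": 0, "ry": 0, "rz": 0, "dx": 0, "dy": 0, "dz": 1, "gripper": -1}, {"rx": 0, "ry": 0, "rz": 0, "dx": 0, "dy": 0, "dz": 1, "gripper": -1}, {"rx": 0, "ry": 0, "rz": 0, "dx": 0, "dy": 0, "dz": 0, "gripper": -1}]}}

```text
clock: 17.65
tcp_pos: [0.6062, -0.2395, 0.1051]
orientation: [0.81, 3.035, 0.0]
contact_force: [-2.1, 1.4, 2.8]
grip_width: 0.0142
gripper_force: 100.8
```

>>> {"method": "step_arm", "body": {"moves": [{"rx": 0, "ry": 0, "rz": 0, "dx": 0, "dy": 0, "dz": 1, "gripper": -1}, {"rx": 0, "ry": 0, "rz": 0, "dx": 0, "dy": 0, "dz": 1, "gripper": -1}, {"rx": 0, "ry": 0, "rz": 0, "dx": 0, "dy": 0, "dz": 1, "gripper": -1}, {"rx": 0, "ry": 0, "rz": 0, "dx": 0, "dy": 0, "dz": 0, "gripper": -1}]}}

```text
clock: 18.15
tcp_pos: [0.6062, -0.2395, 0.1021]
orientation: [0.81, 3.035, -0.0]
contact_force: [-2.0, 1.0, 6.2]
grip_width: 0.0139
gripper_force: 101.2
```

>>> {"method": "step_arm", "body": {"moves": [{"rx": 0, "ry": 0, "rz": 0, "dx": 0, "dy": 0, "dz": 1, "gripper": -1}, {"rx": 0, "ry": 0, "rz": 0, "dx": 0, "dy": 0, "dz": 1, "gripper": -1}, {"rx": 0, "ry": 0, "rz": 0, "dx": 0, "dy": 0, "dz": 0, "gripper": -1}, {"rx": 0, "ry": 0, "rz": 0, "dx": 0, "dy": 0, "dz": 0, "gripper": -1}]}}

```text
clock: 18.65
tcp_pos: [0.6064, -0.2395, 0.1013]
orientation: [0.81, 3.035, -0.001]
contact_force: [-5.6, 2.4, 14.1]
grip_width: 0.014
gripper_force: 102.9
```

```bash
python3 - <<'E'
from h import *
go([.606,-.2388,.1013])
cv2.imwrite("pics/f.png",cv2.resize(r.grab_frame("scene")[234:309,207:307],(800,600),interpolation=2))
E
```

```text
tcp [ 0.6064 -0.2395  0.1013] xang 150.1 zaxis [ 0.    -0.001 -1.   ] F [-5.6  2.4 14.1] d [0.7 0.4 0. ] t 18.65 w 0.014
```

View pics/f.png

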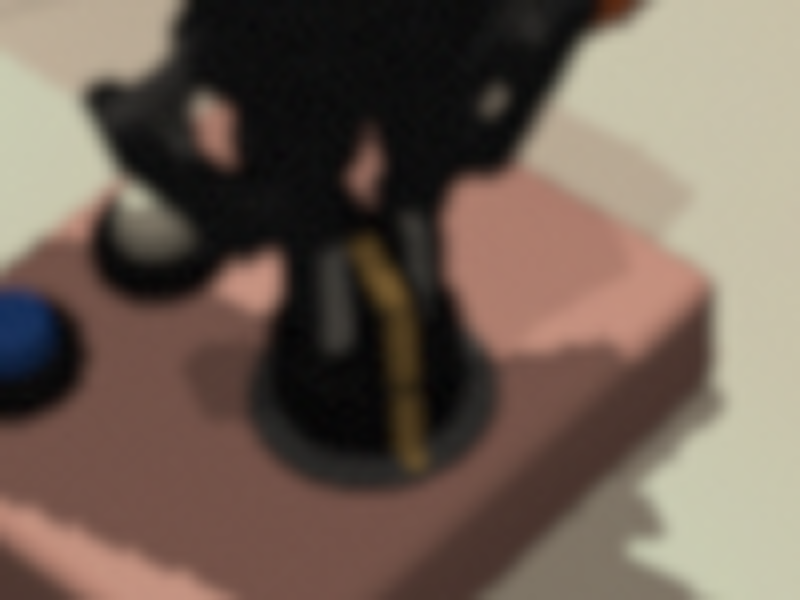

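The knob is seated concentrically in the collar, its mark runs straight into the gold line (≈(415,465)), and the shaft is bottomed at the expected height with 14 N. Handing in.

```bash
python3 -c "
from bench import r
print(r.hand_in())"
```

```text
the job is handed in; nothing more can be done
None
```

I pressed white, blue and red in order, then seated the knob on the D-shaft with its mark on the gold line. The job was handed in at about 18.7 s with the knob still gripped and the shaft held right down (about 14 N on the wrist); no verdict came back.

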